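# Release the specimen carrier's transit clip

### The arm

A 6-joint arm with a two-finger parallel gripper is mounted at the origin on a cart in front of the work surface, level with it; the furniture and walls round the work are solid. World frame = base frame: x ahead of the robot, y to its left, z up, the work surface at z = 0. Lengths are in m, angles in rad, forces in N, time in s.
With the tool pointing down it reaches from about 0.225 to 0.875 m from the base axis. Payload 3.4 kg.
Tool frame: the origin (TCP) lies on the centre line of the jaws, within the pads' length; the fingertips stand 25 mm ahead of it and the grasp point (between the pads) lies 6 mm ahead of it (robot.tips_ahead is the distance from the TCP to the fingertips, in m); z points along the fingers, y is the line along which they close (so a half turn about z gives the same grasp; the last joint's range is limited). The gripper opens to 85 mm and grips with 20 to 120 N. Pads are 22 mm wide; open, the fingers measure 114 mm over their backs; the gripper's body (76 mm by 85 mm) begins 54 mm behind the grasp point. The pads swing forward as they close: fully open they stand 13 mm farther back than shut.
Start: joints at [-1.318, 0.276, 1.505, -0, 1.361, -0.121], TCP at [0.21, -0.535, 0.256] pointing down, gripper open.
Joint ranges: [-2.89, 2.89], [-0.75, 2.08], [0.22, 2.7], [-1.18, 4.32], [0.11, 2.71], [-2.7, 2.7]. Speed limits (rad/s): [2.57, 2.57, 3.14, 3.14, 3.14, 3.14].

### API

Orientations are given as a unit quaternion [x, y, z, w].
In Python, from cell import monitor, optics, workorder, robot gives the robot as it stands.
- The arm moves only by the shell command python3 -m crank 'ROWS'. ROWS is JSON, a list that holds one entry, the list of rows, each a list of 7 numbers: the opening, from -1 (shut) to 1 (fully open), then the shift along the world's x, y, z normalised to -1 to 1, where 1 is 2 cm, then the turn, a rotation vector about the world's x, y, z normalised to -1 to 1, where 1 is 10 degrees. A call has 1 to 5 rows; each row shifts and turns the commanded pose from where the row before left it; what a row does not reach is not made up. A row lasts 1/8 s, in which the tool goes at most 62.5 mm and 10.7 degrees, less where a joint would pass 70% of its speed; a pose out of reach is approached as far as the arm can. A call with a number of a shift or a turn outside -1 to 1 is refused whole. A call with a gripper value outside its range is refused whole. The fingers move at their own pace and stop on an object; the grip force is fixed at half the most. Time passes only in rows, so rows that do not move let the fingers close. It gives the time, the measured TCP pose, the force, the opening and the grip force at its end, in the units of the state.
- monitor.get_state(): the state, without advancing time (a new reading comes with each control period).
- optics.grab_frame(name): name is "scene" or "top"; returns the picture (480x640x3 uint8, red, green, blue); there is no depth.
- optics.get_calibration(name): a dict with "vertical_fov" (degrees; the focal length in pixels is half the picture's height over the tangent of half this angle, whatever the lens; pixels are square), "cx", "cy" (the principal point, pixels), "k1" (the pictures are not rectified: a ray, as slopes to the right and down, at radius r is drawn at 1 + k1 r^2 times it, then the intrinsics apply), "R" (3x3) and "t" (3): a world point X has camera coordinates R X + t. Camera axes: x right, y down, z forward; pixel columns grow to the right and rows downward; lengths in m; the calibration is good to about 2 mm. A picture is of the moment at which its call begins. get_calibration takes no time and is no camera call.
- workorder.close_job(): hands the job in; it is judged then, once.
The state is a dict: "t": time; "qpos": joint angles; "qvel": joint speeds; "joint_efforts": joint torques, N m; "tool_pos": TCP position; "tcp_rot": TCP orientation; "ft_force": force on the tool from outside, world axes, zero at the start; "wrist_torque": the same for the moment, N m; "width": finger opening in m; "grasp_force": force on a finger pad.
Only numpy, scipy, OpenCV 4.12 (cv2) and the standard library are available. Lean on these libraries where they do the work, as an engineer would, in place of code of your own. Each camera call takes 0.05 s, during which the arm holds its last target. There are 200 camera calls.

### The job

The specimen carrier is still locked for transport. Pull the red-looped spring clip straight sideways out of the cross-drilled stud, leave it lying inside the steel tray, and only then draw the blue-fronted carriage by its handle all the way out to its stop. Keep the sample cups upright in their wells and leave the red marker and the lens-tissue booklet where they are.

Things in the scene. Friction and masses are not known exactly. Their poses are not given: they have to be found in the camera images.
- carrier: Specimen carrier, fixed: aluminium base 230 (x) x 190 (y) x 15 mm under a sliding carriage. Origin: centre of its underside, on the bench; z up; -x is its front, the way the carriage slides out; +y the side where the clip comes out. The carriage's blue front plate (face at x = -100 mm when in) spans y -85 to +82 mm and rises to z = 90 mm.
- stud_hole (a point): Centre of the cross hole (9 mm wide, 8 mm high), drilled along the carrier's y axis, in the fixed horizontal steel stud (24 mm thick, axis along the carrier's x) that stands 28 mm out through the blue plate. At (-110, 60, 58) mm in the carrier's frame, 10 mm in front of the plate.
- clip: Steel R-clip, 108 mm long, about 0.07 kg, red-coated loop at one end. Origin: centre of the loop (36 mm across, 10 mm thick along x). y along the legs: it comes out along +y; z from straight to curved leg (up at the start). Seated: axes as the carrier's, origin at about (-110, 120, 71) mm in its frame; clear space round the loop. Grip from above across the loop's 10 mm.
- clip_tip (a point): Tip of the clip's straight leg (6 mm wire), at (0, -90, -13) mm in the clip's frame. This leg runs through the stud and is clear of it after a pull of 45 mm. The springy curved leg hugs the top of the stud, so the first 12 mm of the pull resist with about 3 to 7 N; then it springs outwards and comes freely.
- tray: Fixed open steel tray, 200 (x) x 150 (y) x 22 mm high outside, walls and floor 4 mm thick. Origin: centre of its underside, on the bench; z up.
- carriage (a joint): How far the carriage has been drawn out along the carrier's -x axis, in m: 0 = in, 0.09 = fully out at its stop. Sliding drag about 2.5 N. The clip, while in the stud, blocks it after some 8 mm.
- handle_grip (a point): Grip point on the upright bar of the carriage's steel D handle: a round bar 12 mm thick, from 36 to 84 mm above the bench, 38 mm in front of the blue plate; this point is 66 mm above the bench. Moves with the carriage. Grip from above, fingers to the left and right of the bar.
- cup_1: Sample cup with red screw lid, 47 mm wide, 66 mm high, standing loose in the front right well (16 mm deep) of the carriage, as seen from the robot; its underside is 24 mm above the bench. Origin: centre of its underside.
- cup_2: The same, in the front left well.
- cup_3: The same, in the rear right well.
- marker: Red marker pen, 138 mm long, at the front edge; a bystander.
- booklet: Booklet of lens tissue, 66x102x9 mm, flat on the bench on the side where the tray is not; a bystander.

How it is judged:
By the outcome, as a careful person would: the job done as asked, in the order asked, and still so for the second after the job is handed in, with the robot touching nothing.
It also fails if it takes over 54 s, if anything falls off the work surface, if the arm or the gripper's body presses on something with over 40 N, if the wrist force passes 120 N, or if a joint passes its speed limit or range.

## Working session

There is one attempt and no reset: what is moved stays moved. The work goes in short steps, Python scripts to look and compute and a shell command to move; the robot and the scene stay as the last step left them, time stands still between calls to the robot, and variables do not carry over. Pictures are saved under pics/ and viewed, at most 10 in all, crops included, and the job is handed in when it is done.

```bash
mkdir -p pics
python3 - <<'E'
from cell import monitor, optics, robot
import cv2,numpy as np
for n in("scene","top"):
    im=optics.grab_frame(n); cv2.imwrite(f"pics/{n}0.png",im[:,:,::-1])
    c=optics.get_calibration(n); print(n,{k:np.round(v,4).tolist() for k,v in c.items()})
s=monitor.get_state();print({k:np.round(v,3).tolist() for k,v in s.items()})
E
```

```text
scene {'vertical_fov': 46.2789, 'cx': 301.7867, 'cy': 241.4332, 'k1': 0.0152, 'R': [[0.707, -0.7072, -0.0036], [-0.3394, -0.3349, -0.879], [0.6204, 0.6227, -0.4768]], 't': [-0.3735, 0.2687, 0.8194]}
top {'vertical_fov': 53.4196, 'cx': 316.1137, 'cy': 234.3921, 'k1': 0.0357, 'R': [[-0.062, -0.9981, 0.0025], [-0.9776, 0.0602, -0.2018], [0.2012, -0.015, -0.9794]], 't': [0.0304, 0.5746, 1.2056]}
{'t': 0.1, 'qpos': [-1.318, 0.277, 1.506, 0.0, 1.361, -0.121], 'qvel': [-0.002, -0.001, -0.004, 0.001, -0.0, -0.0], 'joint_efforts': [0.001, -41.77, -24.641, -0.0, 0.006, 0.0], 'tool_pos': [0.21, -0.535, 0.256], 'tcp_rot': [0.983, 0.186, -0.0, -0.001], 'ft_force': [-0.068, -0.1, 0.077], 'wrist_torque': [-0.002, 0.009, -0.036], 'grasp_force': 0.0, 'width': 0.086}
```

View pics/scene0.png

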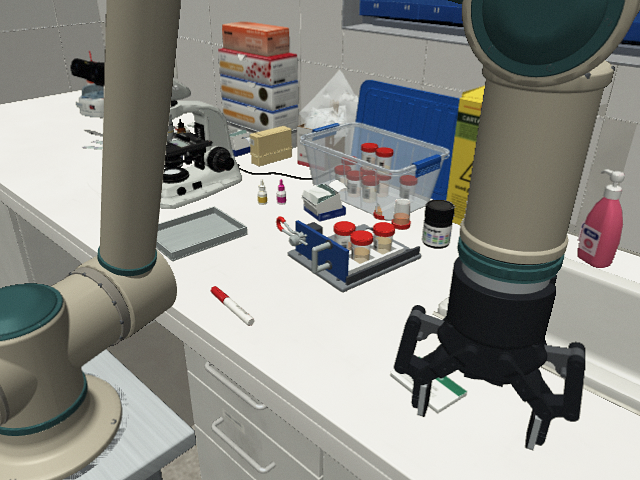

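View pics/top0.png

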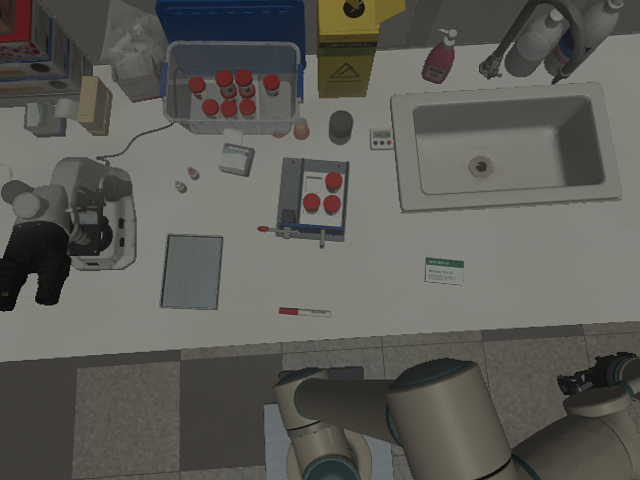

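The scene view shows the carrier at ~(355,245), the red loop at ~(281,223) and the tray at ~(203,232). In the top view the loop is at ~(263,229), the handle at ~(322,240), the tray at ~(192,271) and the cups at ~(333,181), (312,203) and (332,204). I'll enlarge crops and measure by colour.

```bash
cat > h.py <<'E'
import cv2,numpy as np
from cell import optics
C={n:optics.get_calibration(n) for n in("scene","top")}
def K(n):
    c=C[n];f=240/np.tan(np.radians(c["vertical_fov"]/2));return np.array([[f,0,c["cx"]],[0,f,c["cy"]],[0,0,1.]])
def ray(n,p):
    R=np.array(C[n]["R"]);t=np.array(C[n]["t"])
    u=cv2.undistortPoints(np.array([[p]],float),K(n),np.array([C[n]["k1"],0,0,0.]))[0,0]
    return -R.T@t,R.T@np.array([*u,1.])
def plane(n,p,z):
    o,d=ray(n,p);return o+d*(z-o[2])/d[2]
def tri(ps,pt):
    A=[];b=[]
    for n,p in(("scene",ps),("top",pt)):
        o,d=ray(n,p);d/=np.linalg.norm(d);P=np.eye(3)-np.outer(d,d);A.append(P);b.append(P@o)
    return np.linalg.lstsq(np.vstack(A),np.hstack(b),rcond=None)[0]
def proj(n,X):
    R=np.array(C[n]["R"]);t=np.array(C[n]["t"],float)
    return cv2.projectPoints(np.array([X],float),cv2.Rodrigues(R)[0],t,K(n),np.array([C[n]["k1"],0,0,0.]))[0][0,0]
def blobs(im,m,x0,y0,x1,y1,amin=15):
    k=np.zeros_like(m);k[y0:y1,x0:x1]=m[y0:y1,x0:x1]
    cs,_=cv2.findContours(k,cv2.RETR_EXTERNAL,cv2.CHAIN_APPROX_NONE)
    return [c for c in cs if cv2.contourArea(c)>=amin]
def red(im):
    h=cv2.cvtColor(im,cv2.COLOR_RGB2HSV);return (((h[...,0]<9)|(h[...,0]>171))&(h[...,1]>120)&(h[...,2]>60)).astype(np.uint8)
def blue(im):
    h=cv2.cvtColor(im,cv2.COLOR_RGB2HSV);return ((abs(h[...,0].astype(int)-110)<12)&(h[...,1]>130)&(h[...,2]>40)).astype(np.uint8)
def crop(im,x0,y0,x1,y1,s,f):
    cv2.imwrite("pics/"+f,cv2.resize(im[y0:y1,x0:x1,::-1],None,fx=s,fy=s,interpolation=cv2.INTER_CUBIC))
E
python3 - <<'E'
from h import *
t=cv2.imread("pics/top0.png")[:,:,::-1].copy();s=cv2.imread("pics/scene0.png")[:,:,::-1].copy()
crop(t,245,145,365,255,5,"ct.png");crop(s,265,205,425,295,5,"cs.png")
for n,im,b in(("top",t,(240,150,360,260)),("scene",s,(260,200,430,300))):
    for nm,m in(("red",red(im)),("blue",blue(im))):
        for c in blobs(im,m,*b): print(n,nm,cv2.contourArea(c),np.round(c[:,0].mean(0),1),[np.round(v,1) for v in cv2.minAreaRect(c)],cv2.boundingRect(c))
g=cv2.cvtColor(t,cv2.COLOR_RGB2GRAY);m=(g<150).astype(np.uint8)
for c in blobs(t,m,150,225,235,320,500):
    bx=cv2.boxPoints(cv2.minAreaRect(c)); print("tray",bx.round(1).tolist(),[plane("top",p,.022).round(4).tolist() for p in bx])
E
```

```text
top red 23.0 [263.  228.3] [array([262.5, 229. ]), array([4., 9.]), np.float64(90.0)] (258, 227, 10, 5)
top red 195.0 [331.5 203. ] [array([331.5, 203. ]), array([16., 15.]), np.float64(90.0)] (324, 195, 16, 17)
top red 191.0 [311.1 201.5] [array([311.5, 201.5]), array([15., 15.]), np.float64(90.0)] (304, 194, 16, 16)
top red 188.5 [333.3 180.2] [array([333.5, 180. ]), array([16., 15.]), np.float64(90.0)] (326, 172, 16, 17)
scene red 498.5 [353.1 233. ] [array([352.9, 233.2]), array([41.1, 17.2]), np.float64(27.8)] (334, 221, 39, 25)
scene red 311.0 [391.6 227. ] [array([391.5, 227.1]), array([15.5, 37.4]), np.float64(76.0)] (373, 219, 37, 18)
scene red 51.0 [279.8 222.6] [array([280.5, 223.5]), array([13.,  7.]), np.float64(90.0)] (277, 217, 8, 14)
scene red 33.5 [378.4 216.1] [array([378.5, 216.5]), array([12.1,  4.9]), np.float64(26.6)] (374, 212, 11, 8)
scene blue 1138.5 [321.6 249.8] [array([321.5, 249.5]), array([73.9, 29. ]), np.float64(33.3)] (296, 221, 53, 61)
scene blue 171.5 [325.5 213.7] [array([325.3, 213.4]), array([12.8, 40. ]), np.float64(87.0)] (305, 206, 41, 15)
tray [[150.0, 225.0], [234.0, 225.0], [234.0, 319.0], [150.0, 319.0]] [[0.6368, 0.4445, 0.022], [0.6229, 0.2169, 0.022], [0.3698, 0.2235, 0.022], [0.384, 0.4421, 0.022]]
```

View pics/ct.png

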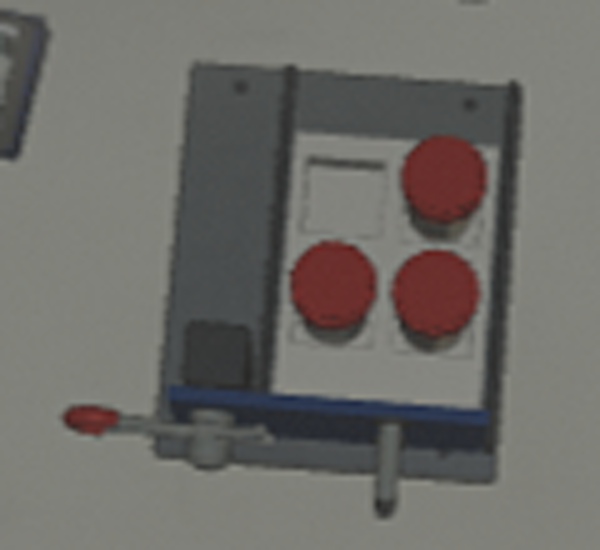

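View pics/cs.png

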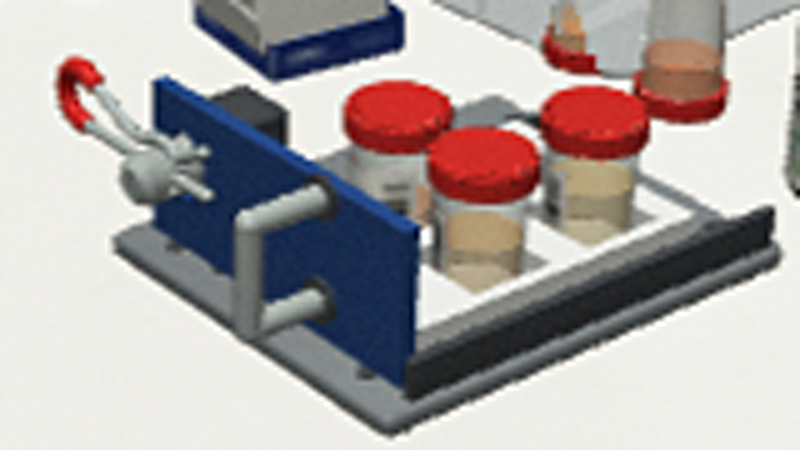

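The crops show base corners (top crop) at (192,62), (522,85), (495,482) and (153,455). The plate's top edge runs (170,390) to (488,414), the loop is at ~(90,419), and the handle end is at ~(385,508). In the scene crop the handle's top bend is at (248,218), the loop at (80,92), and the plate corners at (160,80) and (416,230).

```bash
cat > pose.py <<'E'
from h import *
T=lambda x,y:(245+(x+.0)/5-.4,145+y/5-.4)
S=lambda x,y:(265+x/5-.4,205+y/5-.4)
tc=[(192,62),(522,85),(495,482),(153,455)]
P=np.array([plane("top",T(*p),.015)[:2] for p in tc])
L=np.array([[.115,.095],[.115,-.095],[-.115,-.095],[-.115,.095]])
A=P-P.mean(0)
th=np.arctan2(sum(L[:,0]*A[:,1]-L[:,1]*A[:,0]),sum((L*A).sum(1)))
R=np.array([[np.cos(th),-np.sin(th)],[np.sin(th),np.cos(th)]])
c=P.mean(0)
def W(x,y,z): return np.array([*(c+R@np.array([x,y])/1000),z/1000])
E
python3 - <<'E'
from pose import *
print("carrier",c.round(4),np.degrees(th).round(2),"resid mm",((A-L@R.T)*1000).round(1).tolist())
loc=lambda X:(np.array([*(R.T@(X[:2]-c)),X[2]])*1000).round(1)
print("scene base corner right-front",loc(plane("scene",S(390,430),.007)))
for nm,s,t in(("loop",S(80,93),T(90,419)),("plateL",S(160,80),T(170,392)),("plateR",S(416,230),T(488,414))):
    X=tri(s,t);print(nm,X.round(4),loc(X))
print("handle",loc(plane("scene",S(248,218),.084)),loc(plane("top",T(387,495),.084)))
print("pred clip",W(-110,120,71).round(4),"stud",W(-110,60,58).round(4))
o,d=ray("top",(300,240));print("campos",o)
t=cv2.imread("pics/top0.png")[:,:,::-1].copy()
g=cv2.Canny(cv2.cvtColor(t,cv2.COLOR_RGB2GRAY),40,100)
crop(t,150,225,240,320,6,"tr.png")
print([plane("top",p,.022).round(4).tolist() for p in ((168,235),(223,236),(218,310),(161,307))])
E
```

```text
carrier [ 0.6879 -0.0028] -8.01 resid mm [[-1.3, -1.3], [0.1, 1.1], [0.6, 1.1], [0.6, -1.0]]
scene base corner right-front [-112.2  -92.9    7. ]
loop [0.5976 0.1348 0.0695] [-108.5  123.7   69.5]
plateL [0.6049 0.0911 0.0886] [-95.3  81.4  88.6]
plateR [ 0.5832 -0.073   0.0882] [-93.8 -84.1  88.2]
handle [-135.9  -30.9   84. ] [-139.3  -35.4   84. ]
pred clip [0.5957 0.1314 0.071 ] stud [0.5873 0.072  0.058 ]
campos [0.32100949 0.01376595 1.2966861 ]
[[0.606, 0.396, 0.022], [0.594, 0.2475, 0.022], [0.3958, 0.2649, 0.022], [0.4133, 0.4138, 0.022]]
```

View pics/tr.png

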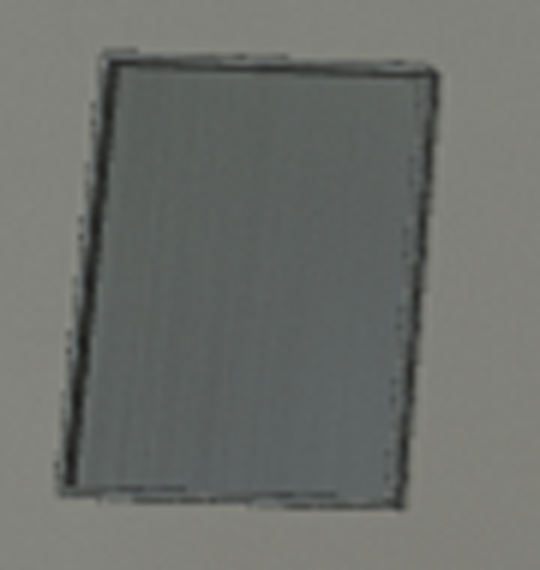

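The tray's rim corners in the crop are at (107,55), (438,68), (403,505) and (62,492), so its centre is ≈(0.502, 0.330) with yaw ≈ -6°. The carrier is at (0.688, -0.003) with yaw -8°. I'll move above the clip loop at about (0.596, 0.132).

```bash
python3 -m crank '[[[0,0.55,0.95,-0.1,0,0,0.173],[0,0.55,0.95,-0.1,0,0,0.173],[0,0.55,0.95,-0.1,0,0,0.173],[0,0.55,0.95,-0.1,0,0,0.173],[0,0.55,0.95,-0.1,0,0,0.173]]]'
python3 -m crank '[[[0,0.55,0.95,-0.1,0,0,0.173],[0,0.55,0.95,-0.1,0,0,0.173],[0,0.55,0.95,-0.1,0,0,0.173],[0,0.55,0.95,-0.1,0,0,0.173],[0,0.55,0.95,-0.1,0,0,0.173]]]'
```

```text
t: 0.72
tool_pos: [0.2659, -0.4387, 0.2464]
tcp_rot: [0.965, 0.261, 0.0, 0.0]
ft_force: [0.8, 0.8, 0.5]
width: 0.0426
grasp_force: 0.0
t: 1.35
tool_pos: [0.3206, -0.3441, 0.2362]
tcp_rot: [0.943, 0.332, 0.0, 0.0]
ft_force: [0.1, -0.7, -0.2]
width: 0.0425
grasp_force: 0.0
```

```bash
python3 -m crank '[[[0,0.55,0.95,-0.1,0,0,0.173],[0,0.55,0.95,-0.1,0,0,0.173],[0,0.55,0.95,-0.1,0,0,0.173],[0,0.55,0.95,-0.1,0,0,0.173],[0,0.55,0.95,-0.1,0,0,0.173]]]' >/dev/null
python3 -m crank '[[[0,0.55,0.95,-0.1,0,0,0.173],[0,0.55,0.95,-0.1,0,0,0.173],[0,0.55,0.95,-0.1,0,0,0.173],[0,0.55,0.95,-0.1,0,0,0.173],[0,0.55,0.95,-0.1,0,0,0.173]]]' >/dev/null
python3 -m crank '[[[0,0.55,0.95,-0.1,0,0,0.173],[0,0.55,0.95,-0.1,0,0,0.173],[0,0.55,0.95,-0.1,0,0,0.173],[0,0.55,0.95,-0.1,0,0,0.173],[0,0.55,0.95,-0.1,0,0,0.173]]]' >/dev/null
python3 -m crank '[[[0,0.55,0.95,-0.1,0,0,0.173],[0,0.55,0.95,-0.1,0,0,0.173],[0,0.55,0.95,-0.1,0,0,0.173],[0,0.55,0.95,-0.1,0,0,0.173],[0,0.55,0.95,-0.1,0,0,0.173]]]' >/dev/null
python3 -m crank '[[[0,0.55,0.95,-0.1,0,0,0.173],[0,0.55,0.95,-0.1,0,0,0.173],[0,0.55,0.95,-0.1,0,0,0.173],[0,0.55,0.95,-0.1,0,0,0.173],[0,0.55,0.95,-0.1,0,0,0.173]]]' >/dev/null
python3 -m crank '[[[0,0,0,0,0,0,0]]]'
python3 - <<'E'
from cell import monitor
from scipy.spatial.transform import Rotation as Ro
import numpy as np
s=monitor.get_state();y=Ro.from_quat(s["tcp_rot"]).as_matrix()[:,1];print(np.round(s["tool_pos"],4),np.degrees(np.arctan2(y[1],y[0])))
E
```

```text
t: 4.6
tool_pos: [0.5957, 0.1312, 0.1859]
tcp_rot: [0.754, 0.657, 0.0, -0.0]
ft_force: [1.0, -0.3, -0.0]
width: 0.0428
grasp_force: 0.0
[0.5957 0.1312 0.1859] -7.905215801414228
```

```bash
python3 -m crank '[[[0,0,0,-1,0,0,0],[0,0,0,-1,0,0,0],[0,0,0,-1,0,0,0],[0,0,0,-1,0,0,0],[0,0,0,-1,0,0,0]]]'
python3 -m crank '[[[0,0,0,-0.25,0,0,0],[0,0,0,0,0,0,0]]]'
python3 - <<'E'
from h import *
a=optics.grab_frame("scene");b=optics.grab_frame("top")
A=cv2.resize(a[180:280,250:350],(500,500));B=cv2.resize(b[195:255,230:290],(300,300));B=cv2.copyMakeBorder(B,0,200,0,0,0)
cv2.imwrite("pics/grasp.png",np.hstack([A,B])[:,:,::-1])
E
```

```text
t: 5.22
tool_pos: [0.5947, 0.129, 0.0859]
tcp_rot: [0.755, 0.656, -0.0, 0.0]
ft_force: [1.0, 0.7, -0.3]
width: 0.0428
grasp_force: 0.0
t: 5.48
tool_pos: [0.5949, 0.1294, 0.0815]
tcp_rot: [0.755, 0.656, -0.0, 0.0]
ft_force: [1.0, -0.1, -0.2]
width: 0.0428
grasp_force: 0.0
```

View pics/grasp.png

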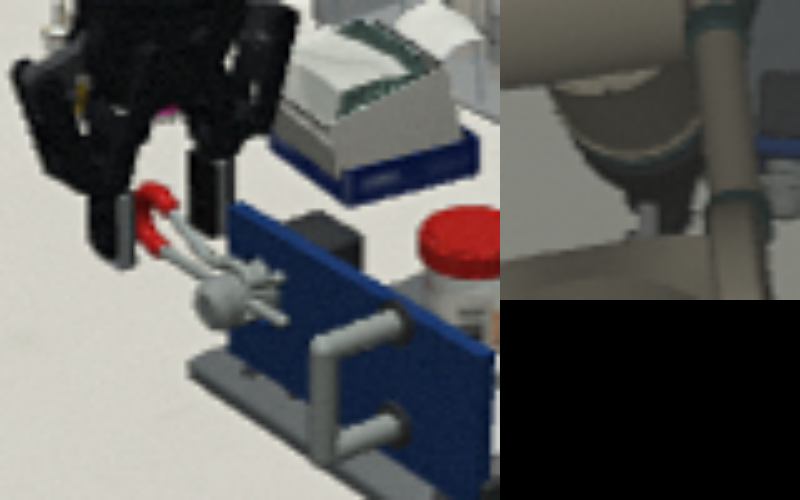

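The loop, at (152,215) in the crop, lies between the two pads at (120,230) and (210,195). I'll close the fingers.

```bash
python3 -m crank '[[[-1,0.03,0.1,0,0,0,0],[-1,0,0,0,0,0,0],[-1,0,0,0,0,0,0],[-1,0,0,0,0,0,0],[-1,0,0,0,0,0,0]]]'
```

```text
t: 6.2
tool_pos: [0.5958, 0.1319, 0.0817]
tcp_rot: [0.755, 0.656, 0.0, 0.0]
ft_force: [-0.3, 2.4, 2.9]
width: 0.0082
grasp_force: 58.5
```

```bash
python3 -m crank '[[[-1,0.035,0.25,0,0,0,0],[-1,0.035,0.25,0,0,0,0],[-1,0.035,0.25,0,0,0,0],[-1,0.035,0.25,0,0,0,0],[-1,0.035,0.25,0,0,0,0]]]'
python3 -m crank '[[[-1,0.07,0.5,0,0,0,0],[-1,0.07,0.5,0,0,0,0],[-1,0,0,0,0,0,0]]]'
```

```text
t: 6.82
tool_pos: [0.5993, 0.1574, 0.0812]
tcp_rot: [0.755, 0.656, 0.0, -0.0]
ft_force: [0.5, -0.2, 1.3]
width: 0.0087
grasp_force: 58.4
t: 7.2
tool_pos: [0.6018, 0.1778, 0.081]
tcp_rot: [0.754, 0.656, -0.0, -0.0]
ft_force: [0.7, 0.5, -0.5]
width: 0.0083
grasp_force: 58.4
```

```bash
python3 -m crank '[[[-1,0.14,0.99,0,0,0,0],[-1,0.14,0.99,0,0,0,0],[-1,0,0,0,0,0,0]]]'
python3 -m crank '[[[-1,-0.63,0.93,0,0,0,0],[-1,-0.63,0.93,0,0,0,0],[-1,-0.63,0.93,0,0,0,0],[-1,-0.63,0.93,0,0,0,0]]]'
python3 - <<'E'
from h import *
a=optics.grab_frame("scene")
crop(a,130,150,330,300,4,"pull.png")
E
```

```text
t: 7.58
tool_pos: [0.6078, 0.2184, 0.0813]
tcp_rot: [0.754, 0.657, 0.0, 0.0]
ft_force: [-0.7, -0.8, -1.3]
width: 0.0083
grasp_force: 58.4
t: 8.07
tool_pos: [0.5558, 0.2921, 0.0814]
tcp_rot: [0.755, 0.656, 0.0, -0.0]
ft_force: [0.4, -0.9, -0.4]
width: 0.0085
grasp_force: 58.4
```

View pics/pull.png

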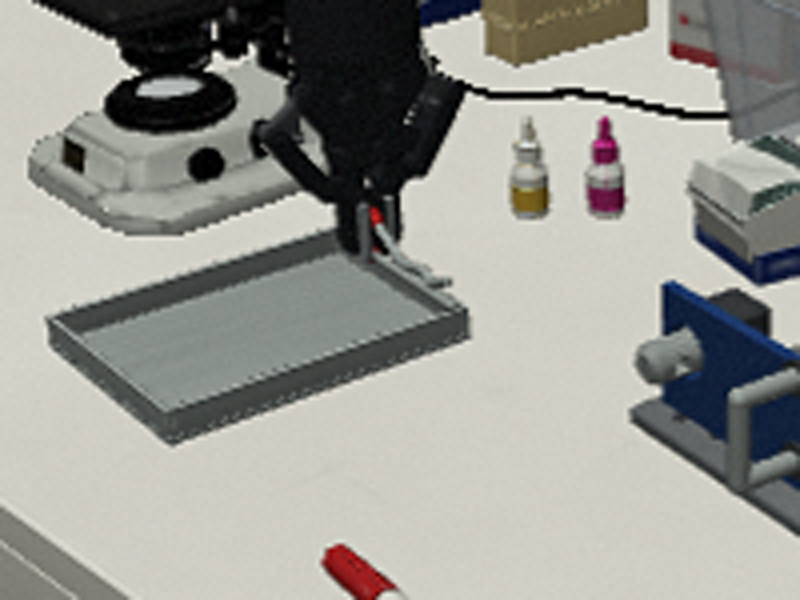

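The clip is out of the stud and held by its loop at (375,215), with its legs pointing back toward the carrier. I'll continue over the tray and lower it.

```bash
python3 -m crank '[[[-1,-0.63,0.93,0,0,0,0],[-1,-0.63,0.93,0,0,0,0],[-1,-0.63,0.93,0,0,0,0],[-1,-0.63,0.93,0,0,0,0],[-1,0,0,0,0,0,0]]]'
python3 -m crank '[[[-1,0,0,-0.7,0,0,0],[-1,0,0,-0.7,0,0,0],[-1,0,0,-0.5,0,0,0],[-1,0,0,0,0,0,0]]]'
python3 -m crank '[[[-1,0,0,-0.2,0,0,0],[-1,0,0,-0.1,0,0,0],[-1,0,0,0,0,0,0]]]'
```

```text
t: 8.75
tool_pos: [0.5054, 0.3667, 0.0813]
tcp_rot: [0.754, 0.657, -0.0, -0.0]
ft_force: [0.0, -0.4, -1.5]
width: 0.0086
grasp_force: 58.5
t: 9.25
tool_pos: [0.5061, 0.3641, 0.0417]
tcp_rot: [0.755, 0.656, -0.001, -0.0]
ft_force: [0.3, 1.0, -0.4]
width: 0.0083
grasp_force: 58.5
t: 9.62
tool_pos: [0.5067, 0.3651, 0.0374]
tcp_rot: [0.755, 0.656, 0.0, 0.0]
ft_force: [-0.4, -0.8, -1.4]
width: 0.0082
grasp_force: 58.5
```

```bash
python3 -m crank '[[[-0.95,0,0,-0.1,0,0,0],[-0.5,0,0,0,0,0,0],[0,0,0,0,0,0,0],[0,0,0,0,0,0,0],[0,0,0,0,0,0,0]]]'
python3 -m crank '[[[0,0,0,0.5,0,0,0],[0,0,0,1,0,0,0],[0,0,0,1,0,0,0],[0,0,0,1,0,0,0],[0,0,0,1,0,0,0]]]'
python3 -m crank '[[[0,0.3,-0.9,1,0,0,0],[0,0.3,-0.9,1,0,0,0],[0,0.3,-0.9,0,0,0,0],[0,0.3,-0.9,0,0,0,0],[0,0.3,-0.9,0,0,0,0]]]'
python3 - <<'E'
from h import *
from pose import W
a=optics.grab_frame("scene")
crop(a,130,180,330,300,4,"rel.png")
print("handle",W(-138,-33,66).round(4))
E
```

```text
t: 10.25
tool_pos: [0.5067, 0.3651, 0.0354]
tcp_rot: [0.755, 0.656, 0.0, 0.0]
ft_force: [0.1, 1.5, 0.2]
width: 0.0426
grasp_force: 0.0
t: 10.88
tool_pos: [0.5068, 0.3651, 0.1268]
tcp_rot: [0.755, 0.656, 0.0, 0.0]
ft_force: [0.8, 0.9, -1.0]
width: 0.043
grasp_force: 0.0
t: 11.5
tool_pos: [0.5364, 0.2737, 0.1643]
tcp_rot: [0.755, 0.656, -0.001, -0.0]
ft_force: [0.2, 0.3, 0.3]
width: 0.0427
grasp_force: 0.0
handle [ 0.5466 -0.0162  0.066 ]
```

View pics/rel.png

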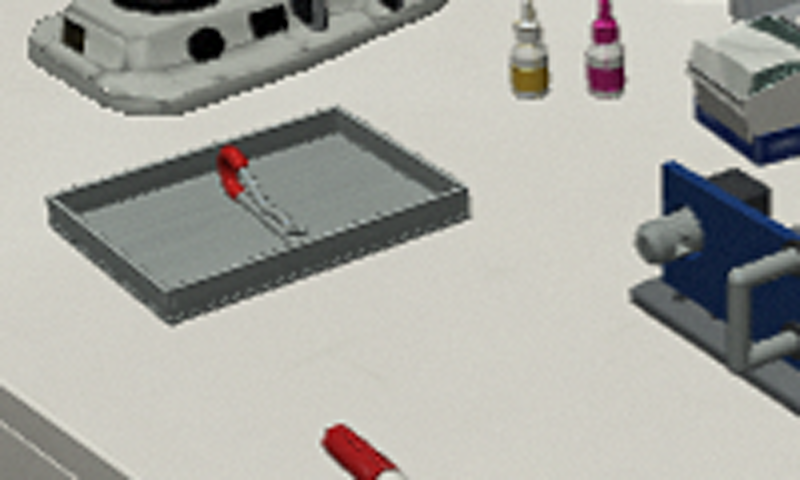

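The clip lies in the tray, with its loop at (232,172) and leg ends at (300,237) inside the near wall. I'll move to the handle and turn 90°.

```bash
python3 -m crank '[[[0,0.034,-0.97,0,0,0,0.6],[0,0.034,-0.97,0,0,0,0.6],[0,0.034,-0.97,0,0,0,0.6],[0,0.034,-0.97,0,0,0,0.6],[0,0.034,-0.97,0,0,0,0.6]]]' >/dev/null
python3 -m crank '[[[0,0.034,-0.97,0,0,0,0.6],[0,0.034,-0.97,0,0,0,0.6],[0,0.034,-0.97,0,0,0,0.6],[0,0.034,-0.97,0,0,0,0.6],[0,0.034,-0.97,0,0,0,0.6]]]' >/dev/null
python3 -m crank '[[[0,0.034,-0.97,0,0,0,0.6],[0,0.034,-0.97,0,0,0,0.6],[0,0.034,-0.97,0,0,0,0.6],[0,0.034,-0.97,0,0,0,0.6],[0,0.034,-0.97,0,0,0,0.6]]]' >/dev/null
python3 -m crank '[[[0,0,0,-0.9,0,0,0],[0,0,0,-0.9,0,0,0],[0,0,0,0,0,0,0]]]'
python3 - <<'E'
from h import *
from pose import W,R,c
from cell import monitor
from scipy.spatial.transform import Rotation as Ro
s=monitor.get_state();y=Ro.from_quat(s["tcp_rot"]).as_matrix()[:,1];print(np.degrees(np.arctan2(y[1],y[0])))
a=optics.grab_frame("scene");b=optics.grab_frame("top")
cs=blobs(a,red(a),170,205,215,250,8);ct=blobs(b,red(b),165,235,220,305,5)
ps=[x[:,0].mean(0) for x in cs];pt=[x[:,0].mean(0) for x in ct];print(ps,pt)
if ps and pt: print("loop",tri(ps[0],pt[0]).round(4))
A=cv2.resize(a[170:290,265:385],(400,400));B=cv2.resize(b[225:315,150:230],(356,400))
cv2.imwrite("pics/han.png",np.hstack([A,B])[:,:,::-1])
E
```

```text
t: 13.8
tool_pos: [0.5455, -0.0159, 0.1276]
tcp_rot: [0.07, 0.998, 0.0, -0.002]
ft_force: [0.2, -0.4, 0.2]
width: 0.0427
grasp_force: 0.0
81.94173497368291
[array([187.44827586, 222.03448276])] [array([178.76190476, 270.        ])]
loop [0.5077 0.3675 0.0228]
```

View pics/han.png

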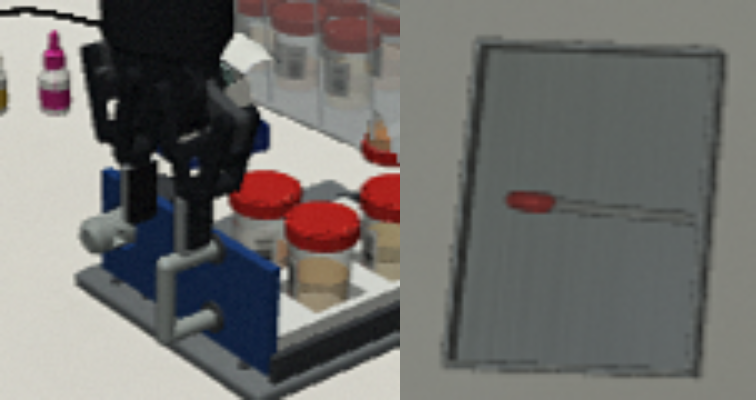

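The clip is fully within the tray, with its loop at (530,202) and tips at (693,215), inside the wall at ~708. The fingers at (140,215) and (197,240) straddle the handle bar, whose top is at (165,265). I'll descend, grip and pull.

```bash
python3 -m crank '[[[0,0.05,0,-0.9,0,0,0],[0,0,0,-0.9,0,0,0],[0,0,0,-0.9,0,0,0],[0,0,0,0,0,0,0]]]'
python3 -m crank '[[[-1,0,0,0,0,0,0],[-1,0,0,0,0,0,0],[-1,0,0,0,0,0,0],[-1,0,0,0,0,0,0],[-1,0,0,0,0,0,0]]]'
```

```text
t: 14.4
tool_pos: [0.5474, -0.0158, 0.0749]
tcp_rot: [0.07, 0.998, 0.0, -0.001]
ft_force: [0.0, -0.3, -0.2]
width: 0.043
grasp_force: 0.0
t: 15.02
tool_pos: [0.5486, -0.017, 0.0766]
tcp_rot: [0.07, 0.998, -0.001, 0.001]
ft_force: [-1.5, -4.6, 5.3]
width: 0.0109
grasp_force: 58.8
```

```bash
python3 -m crank '[[[-1,-0.1,0.014,0,0,0,0],[-1,-0.2,0.028,0,0,0,0],[-1,-0.3,0.042,0,0,0,0],[-1,-0.3,0.042,0,0,0,0],[-1,-0.3,0.042,0,0,0,0]]]'
python3 -m crank '[[[-1,-0.35,0.049,0,0,0,0],[-1,-0.35,0.049,0,0,0,0],[-1,-0.35,0.049,0,0,0,0],[-1,-0.35,0.049,0,0,0,0],[-1,-0.35,0.049,0,0,0,0]]]'
python3 -m crank '[[[-1,-0.35,0.049,0,0,0,0],[-1,-0.3,0.042,0,0,0,0],[-1,-0.3,0.042,0,0,0,0],[-1,-0.2,0.028,0,0,0,0],[-1,-0.1,0.014,0,0,0,0]]]'
```

```text
t: 15.65
tool_pos: [0.5261, -0.0138, 0.0766]
tcp_rot: [0.07, 0.998, -0.001, 0.003]
ft_force: [1.9, -5.0, 2.3]
width: 0.0106
grasp_force: 58.4
t: 16.27
tool_pos: [0.4912, -0.0088, 0.0766]
tcp_rot: [0.07, 0.998, -0.001, 0.003]
ft_force: [2.6, -4.8, 3.3]
width: 0.0107
grasp_force: 58.4
t: 16.9
tool_pos: [0.466, -0.0052, 0.0766]
tcp_rot: [0.07, 0.998, -0.001, 0.003]
ft_force: [1.9, -5.0, 3.2]
width: 0.0107
grasp_force: 58.6
```

```bash
python3 -m crank '[[[-1,-0.1,0.014,0,0,0,0],[-1,-0.1,0.014,0,0,0,0],[-1,-0.1,0.014,0,0,0,0],[-1,-0.05,0.007,0,0,0,0],[-1,0,0,0,0,0,0]]]'
python3 -m crank '[[[-1,-0.1,0.014,0,0,0,0],[-1,-0.1,0.014,0,0,0,0],[-1,0,0,0,0,0,0]]]'
```

```text
t: 17.52
tool_pos: [0.4595, -0.0043, 0.0766]
tcp_rot: [0.07, 0.998, -0.001, 0.003]
ft_force: [2.5, -5.5, 2.7]
width: 0.0103
grasp_force: 58.5
t: 17.9
tool_pos: [0.4594, -0.0043, 0.0766]
tcp_rot: [0.07, 0.998, -0.001, 0.007]
ft_force: [11.7, -6.0, -7.3]
width: 0.0106
grasp_force: 58.3
```

The carriage is at its stop: the position held still while the force rose to 12 N. I'll release and lift clear.

```bash
python3 -m crank '[[[-1,0.1,-0.014,0,0,0,0],[-0.5,0,0,0,0,0,0],[0,0,0,0,0,0,0],[0,0,0,0,0,0,0],[0,0,0,0,0,0,0]]]'
python3 -m crank '[[[0,0,0,0.5,0,0,0],[0,0,0,1,0,0,0],[0,0,0,1,0,0,0],[0,0,0,1,0,0,0],[0,0,0,1,0,0,0]]]'
python3 -m crank '[[[0,-0.5,-0.8,1,0,0,0],[0,-0.5,-0.8,1,0,0,0],[0,-0.5,-0.8,1,0,0,0],[0,-0.5,-0.8,1,0,0,0],[0,0,-0.8,0,0,0,0]]]'
python3 -m crank '[[[0,-0.5,-0.9,0,0,0,0],[0,-0.5,-0.9,0,0,0,0],[0,-0.5,-0.9,0,0,0,0],[0,-0.5,-0.9,0,0,0,0],[0,0,0,0,0,0,0]]]'
python3 - <<'E'
from h import *
from pose import R,c
a=optics.grab_frame("scene");b=optics.grab_frame("top")
A=cv2.resize(a[180:330,140:440],(800,400));B=cv2.resize(b[145:325,150:450],(333,200));B=cv2.copyMakeBorder(B,0,0,0,467,0)
cv2.imwrite("pics/end.png",np.vstack([A,B])[:,:,::-1])
for k in blobs(b,red(b),270,160,360,260,100):
    p=k[:,0].mean(0);X=plane("top",p,.09);print(p.round(1),(R.T@(X[:2]-c)*1000).round(1))
t0=cv2.imread("pics/top0.png")[:,:,::-1].copy()
for k in blobs(t0,red(t0),270,160,360,260,100):
    p=k[:,0].mean(0);X=plane("top",p,.09);print("before",p.round(1),(R.T@(X[:2]-c)*1000).round(1))
E
```

```text
t: 18.52
tool_pos: [0.4545, -0.0027, 0.0753]
tcp_rot: [0.07, 0.998, 0.0, -0.0]
ft_force: [-0.1, 0.4, 0.2]
width: 0.0428
grasp_force: 0.0
t: 19.15
tool_pos: [0.4549, -0.0029, 0.1667]
tcp_rot: [0.07, 0.998, 0.0, 0.0]
ft_force: [-0.0, 0.7, 0.5]
width: 0.0429
grasp_force: 0.0
t: 19.77
tool_pos: [0.4152, -0.0837, 0.2472]
tcp_rot: [0.07, 0.998, -0.001, 0.002]
ft_force: [0.3, 0.2, 0.0]
width: 0.0428
grasp_force: 0.0
t: 20.4
tool_pos: [0.3745, -0.1557, 0.2447]
tcp_rot: [0.071, 0.997, 0.0, -0.0]
ft_force: [-0.0, 0.1, 0.8]
width: 0.0426
grasp_force: 0.0
[328.9 236.5] [-120.4  -51.9]
[308.4 234.9] [-120.5    1.2]
[330.9 213. ] [-57.7 -52.4]
before [331.5 203. ] [-30.7 -52.1]
before [311.1 201.5] [-30.7   1.4]
before [333.3 180.2] [ 32.  -52.4]
```

View pics/end.png

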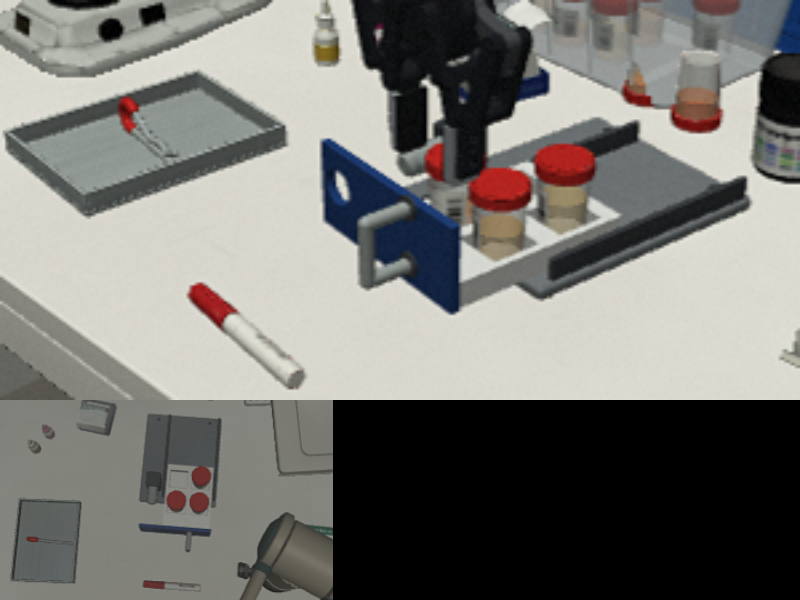

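The carriage has moved 90 mm: the cups shifted from x = -30.7 to -120.5 mm and all three stand upright. The clip is in the tray with its loop at (130,110), the marker hasn't moved, and the arm is clear. I'll hand the job in.

```bash
python3 -c "
from cell import workorder
print(workorder.close_job())"
```

```text
the job is handed in; nothing more can be done
None
```

The clip came straight out and is in the tray, resting on edge rather than flat; the carriage was then drawn 90 mm to its stop with all three cups upright, the marker was not moved, the booklet was never approached but its final position was not checked, and the job was handed in at about 20.5 s.

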